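Clip down the tray stack and peel off the top tray for inspection

ROBOT

A 6-joint arm with a two-finger parallel gripper is mounted at the origin on the work surface. World frame = base frame: x ahead of the robot, y to its left, z up, the work surface at z = 0. Lengths are in m, angles in rad, forces in N, time in s.
With the tool pointing down it reaches from about 0.3 to 0.875 m from the base axis. Payload 4.2 kg.
Tool frame: the origin (TCP) lies on the centre line of the jaws, within the pads' length; the fingertips stand 19 mm ahead of it and the grasp point (between the pads) is the TCP; y points along the fingers, x is the direction in which the jaws open and shut, and the axes are right-handed (so a half turn about y gives the same grasp; the last joint's range is limited). The gripper opens to 85 mm and grips with 20 to 120 N. Pads are 22 mm wide; open, the fingers measure 114 mm over their backs; the gripper's body (76 mm by 85 mm) begins 54 mm behind the grasp point. The pads swing forward as they close: fully open they stand 13 mm farther back than shut.
Start: joints at [-1.142, 0.32, 1.565, -0, 1.257, -0.02], TCP at [0.249, -0.518, 0.25] pointing down, gripper open.
Joint ranges: [-3.11, 3.11], [-0.84, 2.01], [0.21, 2.61], [-1.34, 4.49], [0.05, 2.63], [-2.56, 2.56]. Speed limits (rad/s): [2.57, 2.57, 3.14, 3.14, 3.14, 3.14].

INTERFACE

Orientations are given as a rotation vector (axis times angle).
In Python, from cell import robot, get_image, camera_info, close_job, monitor gives the robot as it stands. The module is installed in compiled form; this text tells all that it offers. Calls block until the motion is done:
- robot.move_pose(position, orientation): joint-space move of the TCP to a pose.
- robot.line_to(position, max_speed=0.15, ori=None, max_force=None): straight line of the TCP; ori=None keeps the orientation; max_speed is the mean speed in m/s. With max_force (N) it stops when the force on the tool has changed by that much, and returns True; else False.
- robot.movej(angles): joint-space move.
- robot.command_gripper(opening, strength=None): finger opening in m; strength is the grip in N (None keeps the last); returns when the fingers have stopped.
- robot.wait(seconds).
- robot.solve_ik(position, orientation): joint angles nearest the present ones, or None.
- get_image(name): name is "side" or "top" or "wrist"; returns the picture (420x560x3 uint8, red, green, blue); there is no depth.
- camera_info(name): a dict with "K" (3x3 intrinsics, pixels), "dist_coeffs" ([k1, k2, p1, p2, k3] as OpenCV has them; the pictures are not rectified), "R" (3x3) and "t" (3): a world point X has camera coordinates R X + t; the wrist camera has in their place "tool_from_camera" (4x4, takes a point from camera to tool coordinates, whose origin is the TCP and whose axes are the tool frame's). Camera axes: x right, y down, z forward; pixel columns grow to the right and rows downward; lengths in m; the calibration is good to about 2 mm. A picture is of the moment at which its call begins: read the wrist's pose just before it. camera_info takes no time and is no camera call.
A pose or a line that the arm cannot do raises robot.Unreachable and nothing moves.
- close_job(): hands the job in, once; it reports no verdict.
Readings, each from a call of its own:
- monitor.current_clock(): time.
- monitor.current_q(): joint angles.
- monitor.current_qvel(): joint speeds.
- monitor.current_joint_efforts(): joint torques, N m.
- monitor.current_position(): TCP position.
- monitor.current_orientation(): TCP orientation.
- monitor.current_wrist_force(): force on the tool from outside, world axes, zero at the start.
- monitor.current_ft_torque(): the same for the moment, N m.
- monitor.current_finger_gap(): finger opening in m.
Only numpy, scipy, OpenCV 4.12 (cv2) and the standard library are available. Lean on these libraries where they do the work, as an engineer would, in place of code of your own. Each camera call takes 0.05 s, during which the arm holds its last target.

TASK

Squeeze the orange sprung clip open and let it close over the stack's white ear and the steel lug beside it, so that the rest of the stack is held down, and take the gripper off it. Then peel the sticky blue top tray off the stack by lifting its pink corner first, while the opposite corner is still down in the stack, and finish still holding the tray in the air, fairly level, over the middle of the light panel with at least 10 cm of space beneath it. Leave the clip on, the rest of the stack on its stand, and the bottles, jar, beaker, plug and wrench where they are.

Things in the scene. Friction and masses are not known exactly. Their poses are not given: they have to be found in the camera images.
- stand: Fixed aluminium plate on the bench, 200 mm (x) by 222 mm (y), 6 mm thick. Origin: on the bench, under the middle of the tray stack; z up. Low steel guides on its +x and -x sides, a ledge on its +y side that reaches over the stack's flange, an upright steel lug on its -y side (see lug_top), its outer side free down to the plate.
- lug_top (a point): Middle of the top edge of the pair for the clip: the stand's steel lug (outer) and the stack's white upright ear close beside it. Each 50 mm along the stand's x, 4 mm thick, top 42 mm above the bench; together 8.5 mm thick, normal to the stand's y. At (30, -95.5, 42) mm in the stand's frame. Between ear and stack is a gap 27 mm wide with its floor 11 mm above the bench.
- stack: Remaining white nested trays in one piece, 164 x 126 mm, rim 30 mm above its underside, about 0.45 kg, loose on the stand's plate. Origin: centre of its underside, axes as the stand's. Four sprung rubber grips in its -x and +x walls, near the ends, press the top tray with 3.3 N each: it sticks, and pulled straight up would lift the unclipped stack. A grip lets go where the tray has risen 10 mm.
- top_tray: Blue open tray, outside 150 mm (x) by 110 mm (y) by 30 mm high, upright walls 3.4 mm thick, floor 3 mm, about 70 g. Origin: centre of its underside; axes at first as the stand's, underside 24 mm and rim 54 mm above the bench. The top 18 mm of its walls stand free above the stack's rim and can be pinched from above, one finger inside, one outside.
- pink_corner (a point): The top tray's pink-marked corner, top of the rim, at (-73.3, -53.3, 30) mm in the tray's frame (the pink covers about 36 mm of both walls).
- opposite_corner (a point): The top tray's diagonally opposite corner, top of the rim, at (73.3, 53.3, 30) mm in the tray's frame.
- clip: Orange sprung clip like a big clothes peg, 36 mm wide along its x, 82 mm high, 60 g, standing upright on its jaws at first. Origin: between the jaws' lower edges when shut. This body is the half on its own +y side and tilts by half the opening angle. Handles spread up to round bars, 8 mm thick, 34 mm long along x, 78 mm up, 64 mm over the outside: squeeze these together along y to open the jaws.
- clip_pivot (a point): Middle of the clip's pivot pin (along its x), 34 mm above the jaws' lower edges. Black jaw pads reach from 0 to 11 mm up; shut jaws are 22 mm thick in all. Plate may enter up to 22 mm above the jaws' lower edges. A good seat has the pivot about 54 mm above the bench, over the pair.
- clip_jaw (a joint): Angle between the clip's halves: 0 shut (2 mm between the jaws); 0.62 rad fully open (jaws about 20 mm apart, handle bars about 37 mm over the outside), which takes about 11 N on the bars. A spring closes it; about 0.22 when closed on ear and lug.
- light_panel: Fixed grey slab with a white glowing face, 170 mm (x) by 210 mm (y), 16 mm high; origin: centre of its underside on the bench.
- bottle_a: Amber bottle with pink cap, 62 mm across, 135 mm high; origin: centre of its underside. Bystander.
- bottle_b: A second such amber bottle. Bystander. The clip and this bottle may stand in each other's place.
- jar: White jar with blue lid, 76 mm across, 85 mm high; origin: centre of its underside. Bystander.
- beaker: Steel beaker, 84 mm across, 100 mm high; origin: centre of its underside. Bystander.
- plug: Grey plug with ribbed head, 38 mm across, 30 mm high; origin: centre of its underside. Bystander.
- wrench: Steel wrench, 170 mm long, lying flat; origin: its middle. Bystander.
Not all that is in view belongs to the job. What is meant by the clip is not green, and is the smaller of those in its own colour. There is more than one size of the top_tray; the one meant has the size given above.

How it is judged:
On the way, in this order (a step that is already met when the one before it is completed fails the run):
1. the clip has closed on the ear and the lug together, and the gripper has let it go (horizontal distance between clip_pivot and lug_top below 0.022 m and height (world z) of clip_pivot between 0.044 and 0.072 m and value of joint clip_jaw between 0.12 and 0.36 rad and contact force between clip and stand above 1 N and contact force between clip and stack above 1 N and contact force between the fingers and clip below 0.05 N), for 0.3 s.
2. the pink corner is lifted 20 mm or more while the opposite corner is still down in the stack (risen less than 9 mm) (height (world z) of pink_corner above 0.074 m and height (world z) of opposite_corner below 0.063 m and horizontal distance between clip_pivot and lug_top below 0.022 m and height (world z) of clip_pivot between 0.044 and 0.072 m and value of joint clip_jaw between 0.12 and 0.36 rad and contact force between clip and stand above 1 N and contact force between clip and stack above 1 N), for 0.1 s.
At the end, for the whole second after the job is handed in: Fingers hold the top tray still, tilt under 0.45 rad, underside over 116 mm above the bench, within 60 mm of the panel centre seen from above, touching no stack, stand or panel; clip shut on ear and lug within 22 mm of lug_top, let go; stack flat within 20 mm of its start (all of step 1 and contact force between the fingers and top_tray above 1 N and height (world z) of top_tray above 0.116 m and height (world z) of opposite_corner above 0.1 m and angle between top_tray's own z axis and vertical below 0.45 rad and horizontal distance between top_tray and light_panel below 0.06 m and linear speed of top_tray below 0.05 m/s and contact force between top_tray and stack below 0.05 N and contact force between top_tray and light_panel below 0.05 N and contact force between top_tray and stand below 0.05 N and distance of stack from where it was at the start of the episode below 0.02 m and angle between stack's own z axis and vertical below 0.08 rad); the arm keeps its last pose, push and grip.
It fails at once if the rest of the stack is lifted or dragged more than 25 mm (distance of stack from where it was at the start of the episode above 0.025 m).
It fails at once if a bystander is pushed more than 40 mm or knocked over (distance of any of bottle_a, bottle_b, jar, beaker, plug, wrench from where it was at the start of the episode above 0.04 m or angle between any of bottle_a, bottle_b, jar, beaker, plug's own z axis and vertical above 0.5 rad).
It also fails if it takes over 56 s, if anything falls off the work surface, if the arm or the gripper's body presses on something with over 40 N, if the wrist force passes 120 N, or if a joint passes its speed limit or range.

## Working session

There is one attempt and no reset: what is moved stays moved. The work goes in short steps, each a Python script; the robot and the scene stay as the last script left them, time stands still between calls to the robot, and variables do not carry over. Pictures are saved under pics/ and viewed, and the job is handed in when it is done.

```bash
mkdir -p pics; ls
python3 - <<'E'
from cell import robot,get_image,camera_info,monitor
import cv2
for n in("top","side","wrist"):
    im=get_image(n); cv2.imwrite(f"pics/{n}0.png",cv2.cvtColor(im,cv2.COLOR_RGB2BGR))
    print(n,camera_info(n))
print(monitor.current_clock(),monitor.current_position(),monitor.current_orientation(),monitor.current_finger_gap())
E
```

```text
pics
top {'K': array([[456.40256871,   0.        , 279.88231943],
       [  0.        , 456.40256871, 210.71850308],
       [  0.        ,   0.        ,   1.        ]]), 'dist_coeffs': array([-0.05155757,  0.        ,  0.        ,  0.        ,  0.        ]), 'R': array([[-0.02205495, -0.99971126, -0.00953832],
       [-0.98896785,  0.0232138 , -0.14630006],
       [ 0.14647924,  0.00620645, -0.98919428]]), 't': array([0.04843644, 0.55815858, 1.12295012])}
side {'K': array([[466.58816014,   0.        , 283.88910346],
       [  0.        , 466.58816014, 214.46045173],
       [  0.        ,   0.        ,   1.        ]]), 'dist_coeffs': array([-0.12326239,  0.        ,  0.        ,  0.        ,  0.        ]), 'R': array([[-0.87393318, -0.48603272,  0.00360462],
       [-0.24589273,  0.4357171 , -0.86584489],
       [ 0.41925835, -0.75757693, -0.50029954]]), 't': array([0.51264598, 0.18289147, 1.13834896])}
wrist {'K': array([[348.78458404,   0.        , 277.48711656],
       [  0.        , 348.78458404, 212.0786463 ],
       [  0.        ,   0.        ,   1.        ]]), 'dist_coeffs': array([-0.09116329,  0.        ,  0.        ,  0.        ,  0.        ]), 'tool_from_camera': array([[ 9.99999496e-01, -4.25949700e-04, -9.08739739e-04,
         1.89071689e-05],
       [ 7.45326215e-04, -2.91191886e-01,  9.56664377e-01,
        -1.23671479e-01],
       [-6.72108543e-04, -9.56664572e-01, -2.91191422e-01,
         7.46945160e-02],
       [ 0.00000000e+00,  0.00000000e+00,  0.00000000e+00,
         1.00000000e+00]])}
0.15 [ 0.24934497 -0.51776618  0.24967286] [-1.38795713  0.87339572 -0.87157753] 0.08523734891851374
```

View pics/top0.png

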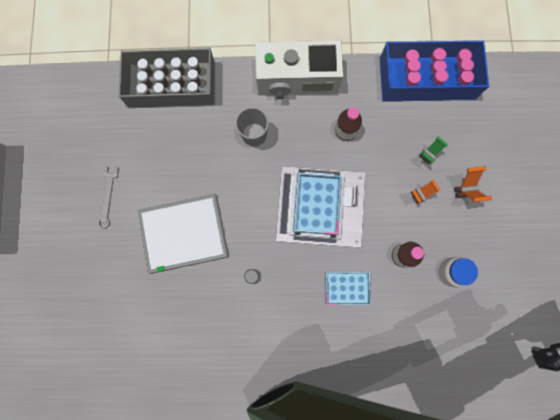

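View pics/side0.png

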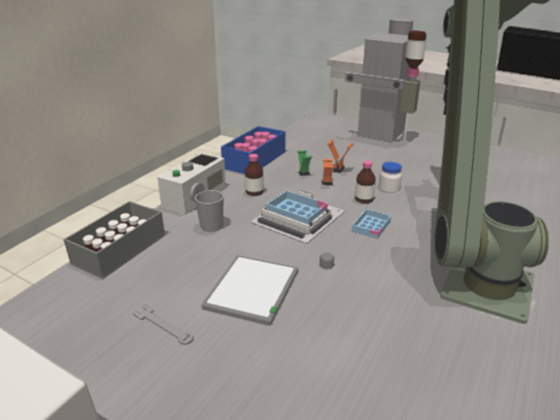

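View pics/wrist0.png

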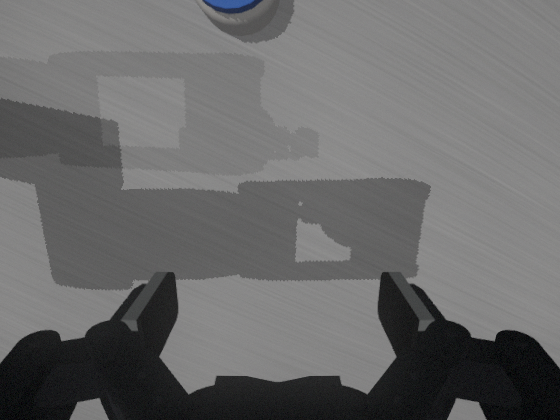

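```bash
cat > h.py <<'E'
import numpy as np,cv2
from scipy.spatial.transform import Rotation as Rn
from cell import robot,get_image,camera_info,monitor
def ray(name,uv,pose=None):
    c=camera_info(name); p=cv2.undistortPoints(np.array([[uv]],float),c["K"],c["dist_coeffs"])[0,0]
    d=np.array([p[0],p[1],1.])
    if name=="wrist":
        P,o=pose; W=np.eye(4); W[:3,:3]=Rn.from_rotvec(o).as_matrix(); W[:3,3]=P
        T=W@c["tool_from_camera"]; return T[:3,3],T[:3,:3]@d
    return -c["R"].T@c["t"],c["R"].T@d
def at_z(name,uv,z,pose=None):
    o,d=ray(name,uv,pose); return o+d*(z-o[2])/d[2]
def proj(name,X,pose=None):
    c=camera_info(name); X=np.atleast_2d(X).astype(float)
    if name=="wrist":
        P,o=pose; W=np.eye(4); W[:3,:3]=Rn.from_rotvec(o).as_matrix(); W[:3,3]=P
        T=np.linalg.inv(W@c["tool_from_camera"]); R,t=T[:3,:3],T[:3,3]
    else: R,t=c["R"],c["t"]
    return cv2.projectPoints(X,cv2.Rodrigues(R)[0],t,c["K"],c["dist_coeffs"])[0][:,0]
def snap(name,f=None,crop=None,s=1,pts=None,pose=None):
    pose=(monitor.current_position(),monitor.current_orientation())
    im=cv2.cvtColor(get_image(name),cv2.COLOR_RGB2BGR)
    if f: save(im,f,crop,s)
    return im,pose
def save(im,f,crop=None,s=1,pts=None):
    x0,y0,x1,y1=crop or (0,0,560,420)
    o=cv2.resize(im[y0:y1,x0:x1],None,fx=s,fy=s,interpolation=cv2.INTER_CUBIC)
    if pts is not None:
        for p in pts: cv2.circle(o,(int(round((p[0]+.5-x0)*s)),int(round((p[1]+.5-y0)*s))),2,(0,255,0),-1)
    cv2.imwrite("pics/"+f,o)
def tool(xdir,ydir=(0,0,-1)):
    """tool y = fingers direction, x = opening dir -> rotvec"""
    y=np.array(ydir,float);y/=np.linalg.norm(y)
    x=np.array(xdir,float);x-=y*(x@y);x/=np.linalg.norm(x)
    return Rn.from_matrix(np.stack([x,y,np.cross(x,y)],1)).as_rotvec()
E
python3 - <<'E'
from h import *
im=cv2.imread("pics/top0.png")
save(im,"tc.png",(260,140,390,250),6)
save(im,"tc2.png",(390,130,510,220),6)
for n,uv,z in [("clip",(425,191),.04),("big",(475,185),.04),("panel",(183,233),.016),("tray",(317,204),.054),("bottleb",(410,254),.07),("bottlea",(350,123),.07),("lug",(350,196),.042),("jar",(461,271),.08),("plug",(251,277),.03),("beaker",(252,127),.1)]:
    print(n,at_z("top",uv,z).round(3))
E
```

```text
clip [ 0.602 -0.339  0.04 ]
big [ 0.615 -0.471  0.04 ]
panel [0.51  0.289 0.016]
tray [ 0.572 -0.059  0.054]
bottleb [ 0.44  -0.282  0.07 ]
bottlea [ 0.778 -0.149  0.07 ]
lug [ 0.593 -0.145  0.042]
jar [ 0.395 -0.401  0.08 ]
plug [0.393 0.112 0.03 ]
beaker [0.763 0.1   0.1  ]
```

View pics/tc.png

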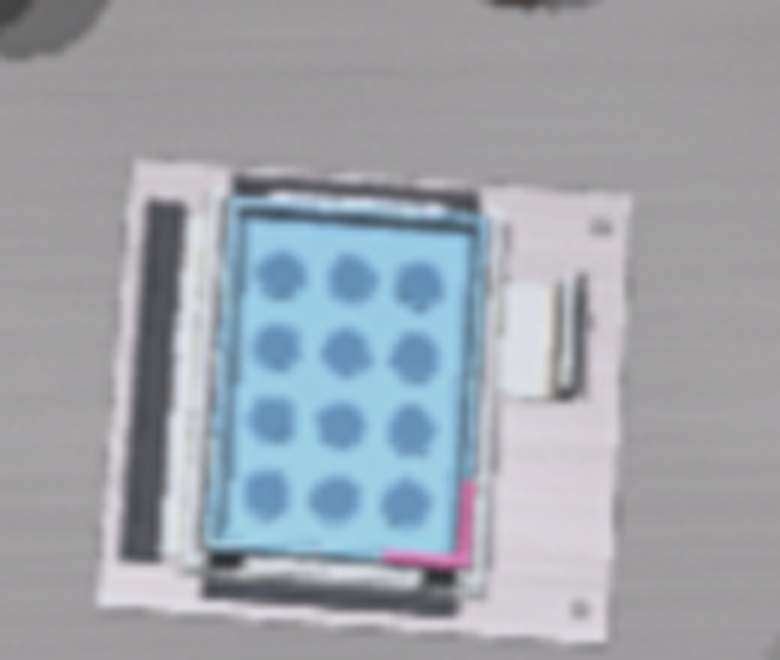

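View pics/tc2.png

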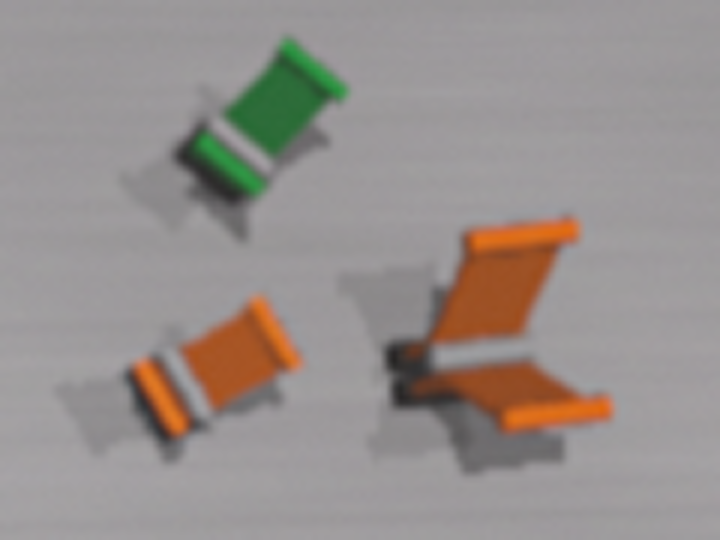

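```bash
cat > est.py <<'E'
from h import *
def fit(name,local,px,z0,pose=None):
    # 2D rigid fit of local xy(z) points to z-plane backprojections
    W=np.array([at_z(name,p,l[2]+z0,pose)[:2] for l,p in zip(local,px)])
    L=np.array(local)[:,:2]; wc,lc=W.mean(0),L.mean(0)
    H=(L-lc).T@(W-wc); th=np.arctan2(H[0,1]-H[1,0],H[0,0]+H[1,1])
    R=np.array([[np.cos(th),-np.sin(th)],[np.sin(th),np.cos(th)]])
    t=wc-R@lc; return t,th,(W-(L@R.T+t))
E
python3 - <<'E'
from est import *
c=lambda l,x0,y0:[(x/6-.5+x0+.0,y/6-.5+y0) for x,y in l]
st=[(.1,.111,.006),(.1,-.111,.006),(-.1,-.111,.006),(-.1,.111,.006)]
t,th,r=fit("top",st,c([(135,160),(632,193),(607,640),(97,603)],260,140),0); print("stand",t,th,r.round(4).tolist())
tr=[(.075,.055,.054),(.075,-.055,.054),(-.075,-.055,.054),(-.075,.055,.054)]
t2,th2,r=fit("top",tr,c([(230,195),(493,215),(470,568),(205,553)],260,140),0); print("tray",t2,th2,r.round(4).tolist())
lug=t+np.array([[np.cos(th),-np.sin(th)],[np.sin(th),np.cos(th)]])@[.03,-.0955]; print("lug",lug)
b=[at_z("top",p,.08)[:2] for p in c([(140,365),(180,430),(258,300),(297,365)],390,130)]
b=np.array(b);print(b.round(4),"len",np.linalg.norm(b[0]-b[1]),np.linalg.norm(b[2]-b[3]))
m1,m2=(b[0]+b[1])/2,(b[2]+b[3])/2; print("ctr",(m1+m2)/2,"sep",np.linalg.norm(m1-m2),"ang y",np.degrees(np.arctan2(*(m2-m1)[::-1])))
im=cv2.imread("pics/top0.png");
p=np.array(c([(0,0)],0,0))
save(im,"pan.png",(125,180,245,285),6)
E
```

```text
stand [ 0.57557847 -0.07208077] -0.09878295893143531 [[-0.0017, -0.0009], [0.0, -0.0002], [0.0012, 0.0007], [0.0005, 0.0004]]
tray [ 0.57470479 -0.06055113] -0.09727441970787917 [[0.0014, 0.0007], [0.0008, -0.0014], [-0.0002, -0.0001], [-0.002, 0.0008]]
lug [ 0.59601378 -0.17007387]
[[ 0.5968 -0.2961]
 [ 0.5692 -0.3109]
 [ 0.6232 -0.3473]
 [ 0.5954 -0.3616]] len 0.031379264624001243 0.03132388905064612
ctr [ 0.59615768 -0.32898622] sep 0.05739363246210961 ang y -62.73455824299209
```

View pics/pan.png

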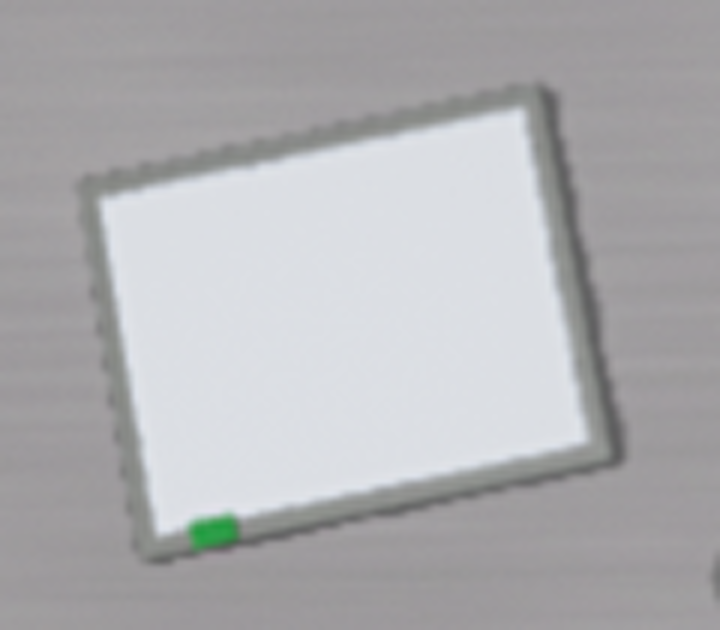

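Run:
```python
from est import *
M=Rn.from_rotvec(monitor.current_orientation()).as_matrix();print(M.round(2).tolist())
p0=[(345/6-.5+125,321/6-.5+180)];print("panel",at_z("top",p0[0],.016))
for s in(0,180):
  for nm,a,P in(("clip",-62.7,(.596,-.329,.08)),("lug",-95.6,(.595,-.158,.11)),("look",-80,(.56,-.245,.27)),("trayx",-5.6,(.51,-.09,.054)),("panel",-5.6,(.44,.26,.2)),("trayy",84.4,(.51,-.09,.054)),("panely",84.4,(.44,.26,.2)),("panely",100,(.44,.26,.2))):
    a=np.radians(a+s);print(s,nm,robot.solve_ik(P,tool((np.cos(a),np.sin(a),0))))
```

```text
[[0.43, -0.0, 0.9], [-0.9, 0.0, 0.43], [-0.0, -1.0, 0.0]]
panel [0.51028443 0.29160926 0.016     ]
0 clip [-5.21280983e-01  6.15549358e-01  1.51914570e+00 -4.44089210e-16
  1.00689760e+00  5.73040458e-01]
0 lug [-2.78237455e-01  4.96385931e-01  1.65970610e+00 -4.44089210e-16
  9.85500624e-01  1.39029731e+00]
0 look [-4.31225497e-01  3.66466535e-01  1.44409009e+00 -4.44089210e-16
  1.33103603e+00  9.65037905e-01]
0 trayx [-1.96879928e-01  4.40056146e-01  1.95201190e+00 -4.44089210e-16
  7.49524606e-01 -9.91414900e-02]
0 panel [ 5.11204804e-01  2.59052216e-01  1.78655826e+00 -4.44089210e-16
  1.09598217e+00  6.08943242e-01]
0 trayy [-0.19687993  0.44005615  1.9520119   0.          0.74952461 -1.66993782]
0 panely [ 0.5112048   0.25905222  1.78655826  0.          1.09598217 -0.96185309]
0 panely [ 5.11204804e-01  2.59052216e-01  1.78655826e+00 -4.44089210e-16
  1.09598217e+00 -1.23412445e+00]
180 clip None
180 lug [-0.27823746  0.49638593  1.6597061   0.          0.98550062 -1.75129534]
180 look [-4.31225497e-01  3.66466535e-01  1.44409009e+00 -4.44089210e-16
  1.33103603e+00 -2.17655475e+00]
180 trayx None
180 panel [ 5.11204804e-01  2.59052216e-01  1.78655826e+00 -4.44089210e-16
  1.09598217e+00 -2.53264941e+00]
180 trayy [-0.19687993  0.44005615  1.9520119   0.          0.74952461  1.47165484]
180 panely [0.5112048  0.25905222 1.78655826 0.         1.09598217 2.17973957]
180 panely [ 5.11204804e-01  2.59052216e-01  1.78655826e+00 -4.44089210e-16
  1.09598217e+00  1.90746821e+00]
```

Run:
```python
from est import *
robot.move_pose((.54,-.245,.27),tool((0,-1,0)))
im,p=snap("wrist","w1.png"); np.save("w1.npy",np.array(p)); print(p,monitor.current_clock())
```

```text
(array([ 0.5395847 , -0.24572384,  0.26991073]), array([-1.20947444,  1.20976088, -1.20974071])) 1.6833
```

View pics/w1.png

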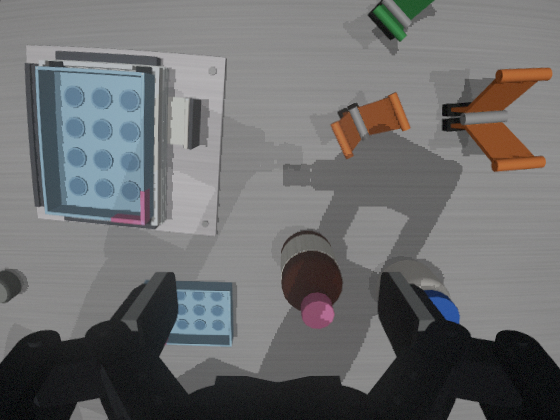

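Run:
```python
from est import *
im=cv2.imread("pics/w1.png")
save(im,"w1a.png",(15,35,235,245),3.5); save(im,"w1b.png",(320,80,420,170),7)
```

```text
(no output)
```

View pics/w1a.png

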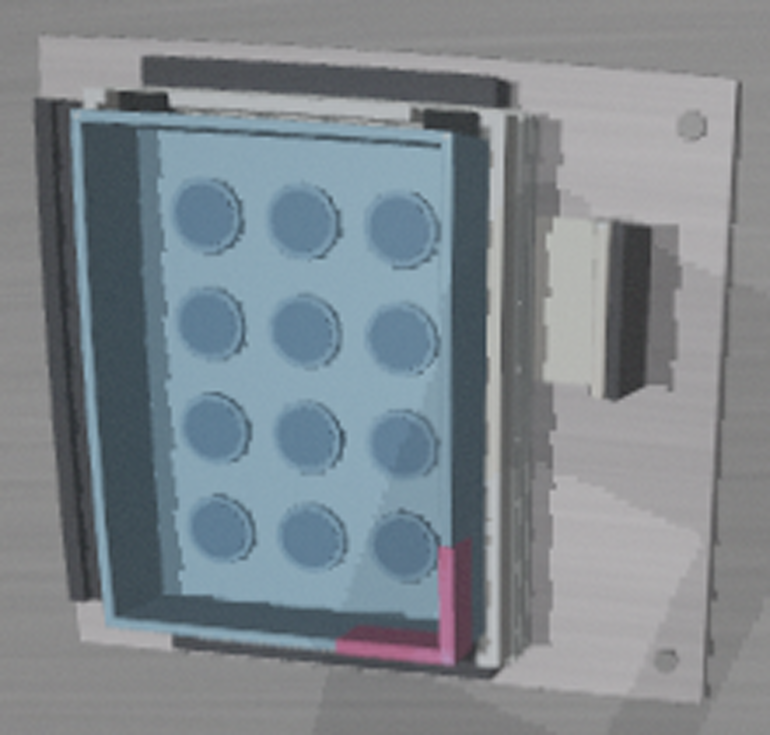

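View pics/w1b.png

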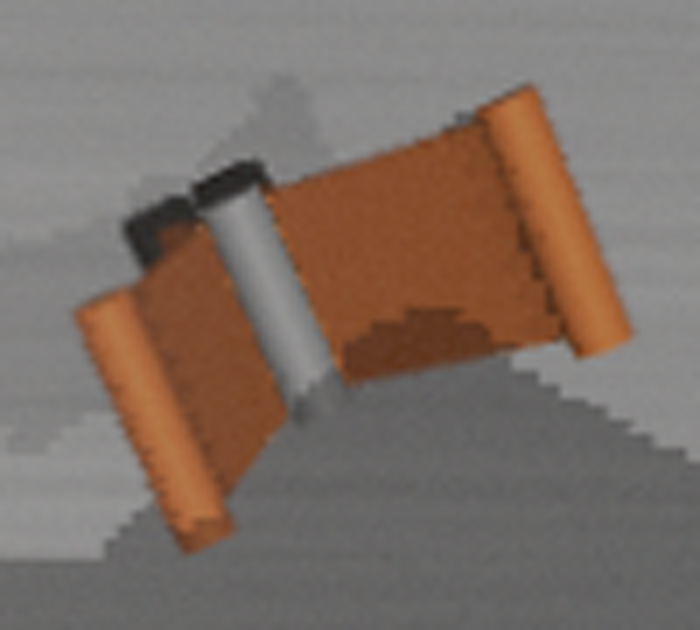

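Run:
```python
from est import *
P=np.load("w1.npy");pose=(P[0],P[1])
im=cv2.imread("pics/w1.png")
q=lambda l,x0,y0,s:[(x/s-.5+x0,y/s-.5+y0) for x,y in l]
tr=[(.075,.055,.054),(.075,-.055,.054),(-.075,-.055,.054),(-.075,.055,.054)]
t2,th2,r=fit("wrist",tr,q([(72,110),(455,134),(456,665),(107,628)],15,35,3.5),0,pose); print("tray",t2,th2,r.round(4).tolist())
R=np.array([[np.cos(th2),-np.sin(th2)],[np.sin(th2),np.cos(th2)]])
def w(l): return np.c_[np.array(l)[:,:2]@R.T+t2,np.array(l)[:,2]]
print("lug",w([(.03,-.0955,.042)]))
pts=tr+[(x,y,.042) for x in(.005,.055) for y in(-.09125,-.09975)]
save(im,"w1c.png",(15,35,235,245),3.5,proj("wrist",w(pts),pose))
bz=.078
b=np.array([at_z("wrist",p,bz,pose)[:2] for p in q([(107,308),(207,535),(510,103),(605,343)],320,80,7)])
print(b.round(4).tolist(),"len",np.linalg.norm(b[0]-b[1]),np.linalg.norm(b[2]-b[3]))
m1,m2=(b[0]+b[1])/2,(b[2]+b[3])/2; print("ctr",(m1+m2)/2,"sep",np.linalg.norm(m1-m2),"ang",np.degrees(np.arctan2(*(m2-m1)[::-1])),np.degrees(np.arctan2(*(b[0]-b[1])[::-1])),np.degrees(np.arctan2(*(b[2]-b[3])[::-1])))
```

```text
tray [ 0.57766085 -0.05951936] -0.10140292874223336 [[0.0001, 0.0], [-0.0002, 0.0003], [-0.0002, -0.0002], [0.0003, -0.0001]]
lug [[ 0.59783935 -0.15756566  0.042     ]]
[[0.5999, -0.2961], [0.5712, -0.3103], [0.6256, -0.3459], [0.5962, -0.3606]] len 0.03202953335362176 0.03286980366658847
ctr [ 0.59821319 -0.32823608] sep 0.056086762390887106 ang -63.08970744228415 26.30154975798027 26.578560034034297
```

View pics/w1c.png

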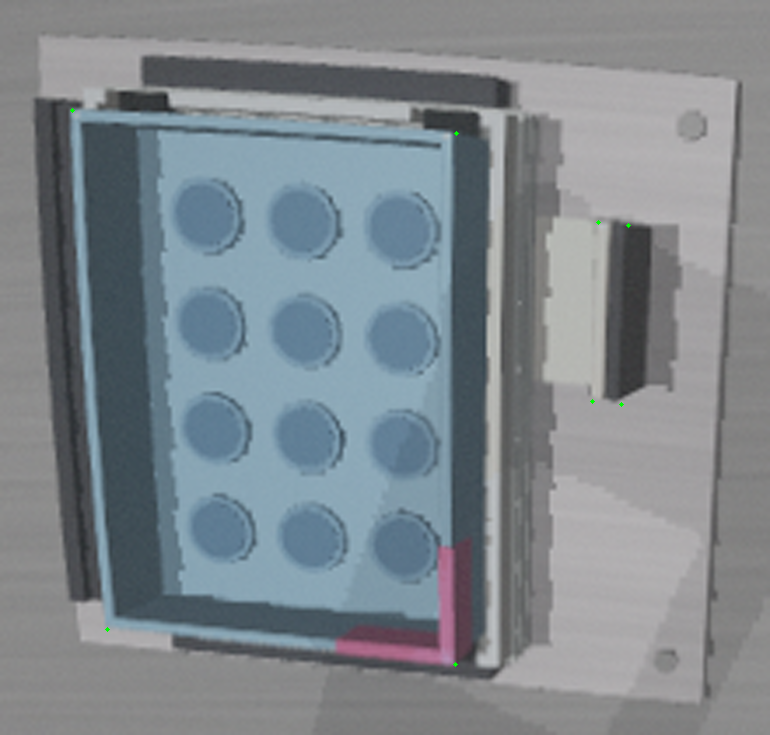

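Run:
```python
from est import *
a=np.radians(-63.4);o=tool((np.cos(a),np.sin(a),0))
robot.move_pose((.5982,-.3282,.17),o)
robot.line_to((.5982,-.3282,.079),.12,max_force=8)
print(monitor.current_position(),monitor.current_wrist_force())
robot.command_gripper(.039,30)
print(monitor.current_finger_gap(),monitor.current_wrist_force(),monitor.current_clock())
snap("side","s1.png",(270,130,410,230),5.5)
```

```text
[ 0.59882975 -0.32840371  0.08022305] [-0.14350261  0.39577633  0.26323682]
0.03937841132231357 [-0.14142554 -1.87250731 13.40038139] 3.7333
```

View pics/s1.png

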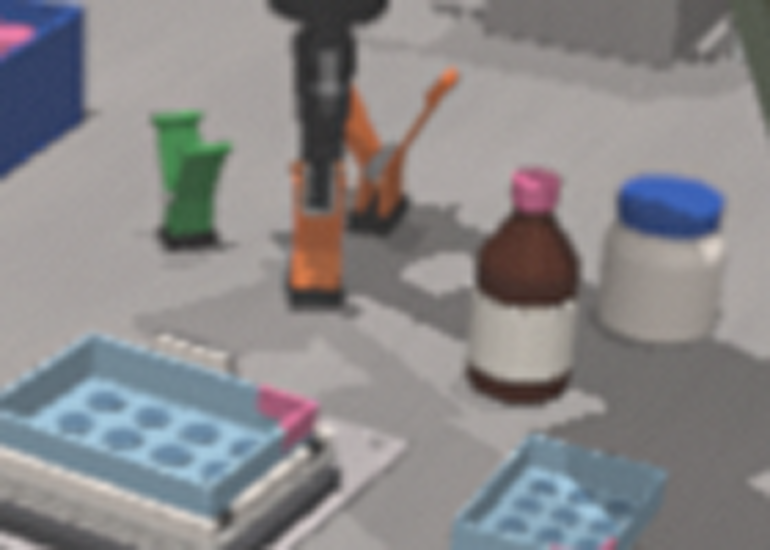

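Run:
```python
from est import *
p=monitor.current_position();print(p)
robot.line_to((.5982,-.3282,.15),.12)
print(monitor.current_wrist_force())
a=np.radians(-95.81);o=tool((np.cos(a),np.sin(a),0))
robot.line_to((.5978,-.1576,.15),.15,ori=o)
robot.wait(.3)
print(monitor.current_position(),monitor.current_finger_gap(),monitor.current_clock())
snap("side","s2.png",(230,110,370,210),5.5)
im,p=snap("wrist","w2.png");np.save("w2.npy",np.array(p))
```

```text
[ 0.60090456 -0.33021671  0.08394598]
[-0.68668678  0.17779548 -0.03663793]
[ 0.59776712 -0.1580368   0.14996568] 0.03918417699224168 6.1083
```

View pics/s2.png

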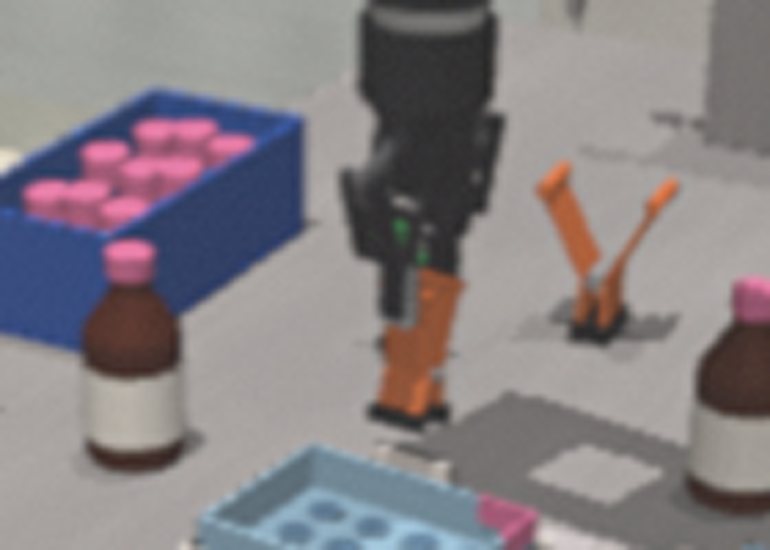

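View pics/w2.png

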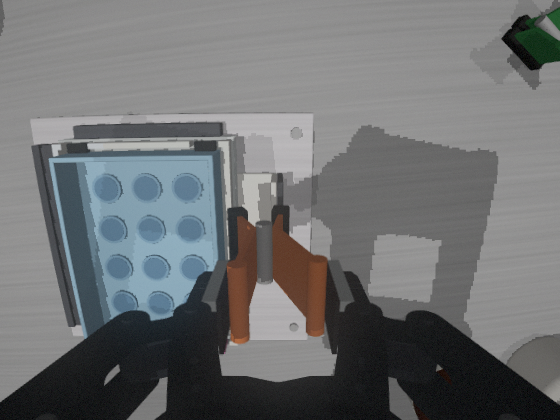

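Run:
```python
from est import *
save(cv2.imread("pics/w2.png"),"w2a.png",(200,180,360,360),4.4)
```

```text
(no output)
```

View pics/w2a.png

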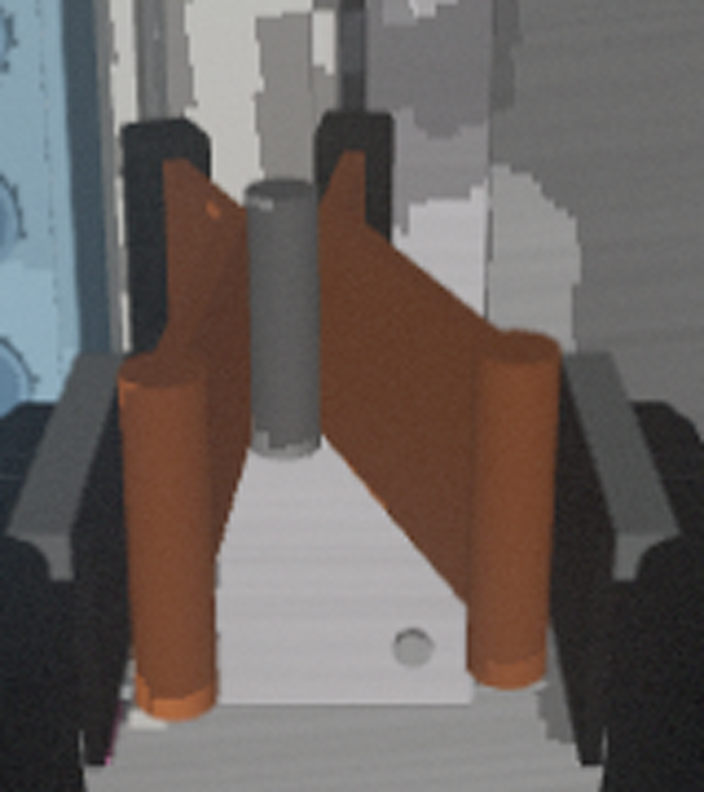

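```bash
cat > fitclip.py <<'E'
from est import *
from scipy.optimize import least_squares
# camera-frame fit; unknown: pivot in TOOL frame (3), rotvec(3), theta. clip axes guess: clip y = -tool x ; clip z = -tool y ; clip x = tool z
def model(v,jaws=False):
    th=v[6]; L=.017
    def rot(y,z,s):  # half s=+1 on +y ; opening turns top inward
        c,n=np.cos(th/2),np.sin(th/2); return (s*(y*c-z*n), y*n+z*c)
    pts=[]
    for s in(1,-1):
        y,z=rot(.028,.044,s)
        pts+=[(L,y,z),(-L,y,z)]
    pts+=[(.0165,0,0),(-.0165,0,0)]
    if jaws:
        for s in(1,-1):
            for yy in(.001,.011):
                y,z=rot(yy,-.034,s); pts+=[(.018,y,z),(-.018,y,z)]
    B=np.array([[0,-1,0],[0,0,-1],[1,0,0]],float) # clip->tool
    R=Rn.from_rotvec(v[3:6]).as_matrix()@B
    return np.array(pts)@R.T+v[:3]
def fitit(px,gap,w=None):
    I=(np.zeros(3),np.zeros(3))
    def f(v):
        q=proj("wrist",model(v),I)-px
        bar=model(v)
        sep=(bar[:4:1][0]+bar[1]-bar[2]-bar[3])[0]/2
        return np.r_[q.ravel(),(v[4])/.1,((abs(sep)+.008)-gap)/.0005]
    v0=np.r_[0,.05,0,0,0,0,.5]
    r=least_squares(f,v0);return r
E
python3 - <<'E'
from fitclip import *
q=lambda l,x0,y0,s:np.array([(x/s-.5+x0,y/s-.5+y0) for x,y in l])
px=q([(160,368),(177,700),(516,345),(508,672),(282,190),(287,445)],200,180,4.4)
r=fitit(px,.0392);print(r.x.round(4),r.cost);print(r.fun.round(2));print(model(r.x,True).round(4))
im=cv2.imread("pics/w2.png");I=(np.zeros(3),np.zeros(3))
save(im,"w2b.png",(200,180,360,360),4.4,proj("wrist",model(r.x,True),I))
print(monitor.current_position())
E
```

```text
[-7.500e-03  4.790e-02 -2.000e-04 -1.910e-02 -5.700e-03  1.424e-01
  5.196e-01] 0.24411263338641942
[ 0.02 -0.07 -0.06  0.38  0.17 -0.11 -0.26 -0.21  0.06  0.29  0.09 -0.29
 -0.06 -0.01]
[[-0.0161 -0.0033  0.0177]
 [-0.0159 -0.0039 -0.0163]
 [ 0.0151  0.0012  0.0179]
 [ 0.0153  0.0006 -0.0161]
 [-0.0076  0.0482  0.0163]
 [-0.0073  0.0476 -0.0167]
 [-0.0218  0.0791  0.0172]
 [-0.0216  0.0784 -0.0188]
 [-0.031   0.0752  0.0172]
 [-0.0308  0.0745 -0.0188]
 [-0.0026  0.0818  0.0172]
 [-0.0024  0.0812 -0.0187]
 [ 0.0073  0.0807  0.0173]
 [ 0.0076  0.08   -0.0187]]
[ 0.59775925 -0.15784284  0.14999236]
```

View pics/w2b.png

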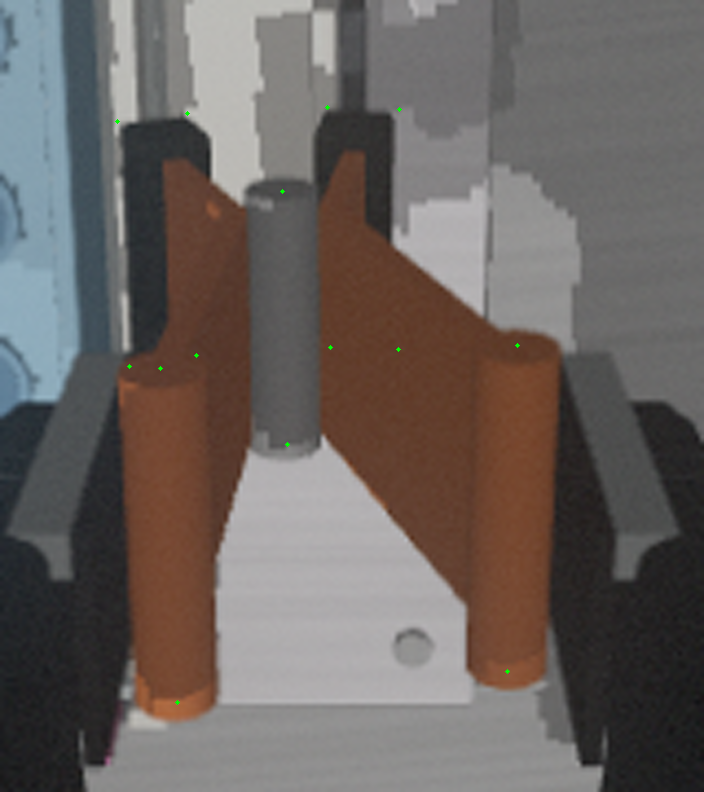

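Run:
```python
from fitclip import *
v=np.array([-7.500e-03,4.790e-02,-2.000e-04,-1.910e-02,-5.700e-03,1.424e-01])
B=np.array([[0,-1,0],[0,0,-1],[1,0,0]],float)
Rc=Rn.from_rotvec(v[3:]).as_matrix()@B
Rw=Rn.from_euler("z",-.1014).as_matrix()
Rt=Rw@Rc.T; o=Rn.from_matrix(Rt).as_rotvec()
T=lambda z:np.array([.5978,-.1576,z])-Rt@v[:3]
robot.line_to(T(.101),.1,ori=o)
snap("wrist","w3.png",(200,140,360,360),3.6)
f=robot.line_to(T(.057),.06,max_force=10)
print(f,monitor.current_position(),T(.057),monitor.current_wrist_force(),monitor.current_clock())
snap("side","s3.png",(230,130,370,230),5.5)
snap("wrist","w4.png",(200,140,360,360),3.6)
```

```text
False [ 0.59732816 -0.15818159  0.10577274] [ 0.59699543 -0.15814611  0.10547427] [-0.54026604  0.93121015 -0.05703875] 7.4333
```

View pics/w3.png

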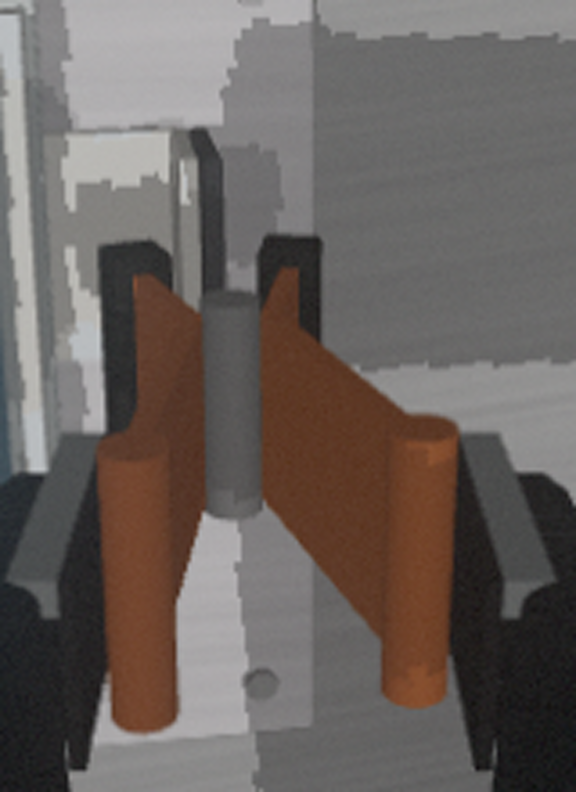

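View pics/s3.png

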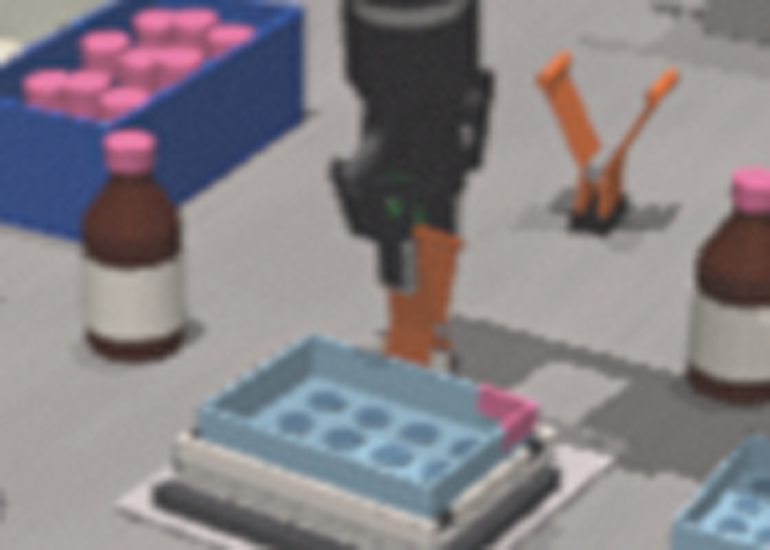

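View pics/w4.png

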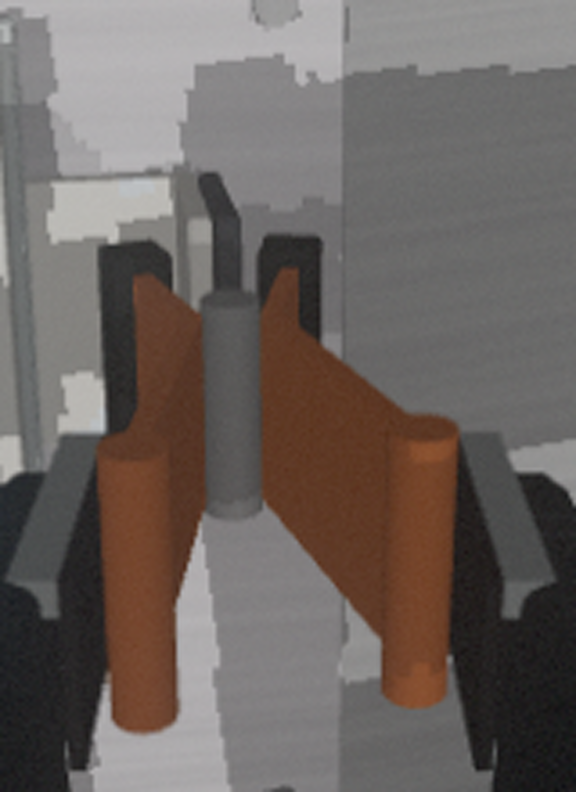

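Run:
```python
from fitclip import *
robot.command_gripper(.052,20);robot.command_gripper(.072)
print(monitor.current_wrist_force(),monitor.current_finger_gap())
p=monitor.current_position();R=Rn.from_rotvec(monitor.current_orientation()).as_matrix()
robot.line_to(p-R[:,1]*.06,.12)
print(monitor.current_clock(),monitor.current_wrist_force())
im,p=snap("wrist","w5.png");np.save("w5.npy",np.array(p))
```

```text
[-0.54180068  0.16857282  0.81808321] 0.07169357878410539
8.8 [-0.58681589 -0.28872451 -0.97556988]
```

View pics/w5.png

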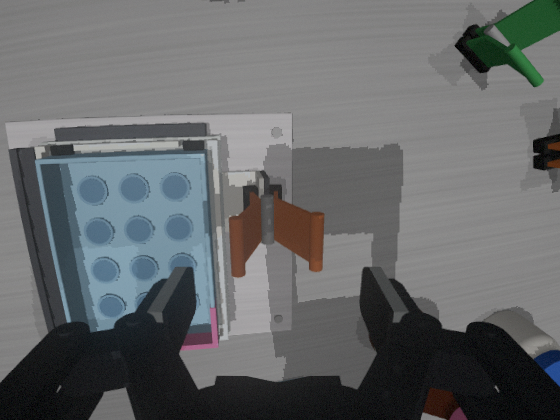

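Run:
```python
from est import *
P=np.load("w5.npy");pose=(P[0],P[1]);im=cv2.imread("pics/w5.png")
R=np.array([[np.cos(-.1014),-np.sin(-.1014)],[np.sin(-.1014),np.cos(-.1014)]]);t=np.array([.57766,-.05952])
W=lambda l:np.c_[np.array(l)[:,:2]@R.T+t,np.array(l)[:,2]]
pts=[(.075,.055,.054),(.075,-.055,.054),(-.075,-.055,.054),(-.075,.055,.054),(.03+.0165,-.0955,.055),(.03-.0165,-.0955,.055),(.055,-.09125,.042),(.055,-.09975,.042)]
save(im,"w5a.png",(20,130,340,360),2.5,proj("wrist",W(pts),pose))
```

```text
(no output)
```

View pics/w5a.png

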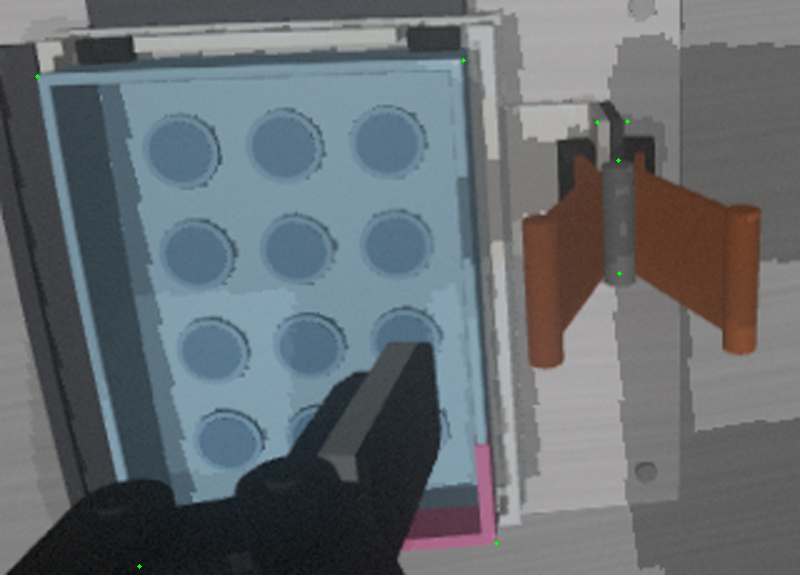

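```bash
cat > peel.py <<'E'
from est import *
TH=-.1014; Rs=Rn.from_euler("z",TH).as_matrix(); T0=np.array([.57766,-.05952,.024])  # tray origin world
G=np.array([-.0733,-.038,.060-.024])   # TCP in tray frame at grasp
Rt0=Rs@np.array([[1,0,0],[0,0,1],[0,-1,0]],float)  # cols: x,y(down),z
E
python3 - <<'E'
from peel import *
print(Rt0.round(2).tolist())
o=Rn.from_matrix(Rt0).as_rotvec()
p=T0+Rs@G
c=monitor.current_position();robot.line_to(c+[0,0,.03],.15)
robot.command_gripper(.045,80)
robot.move_pose(p+[0,0,.07],o)
print(robot.line_to(p,.1,max_force=8),p,monitor.current_position(),monitor.current_wrist_force(),monitor.current_clock())
snap("side","s6.png",(230,130,370,230),5.5)
im,q=snap("wrist","w6.png");np.save("w6.npy",np.array(q))
E
```

```text
[[0.99, 0.0, 0.1], [-0.1, 0.0, 0.99], [0.0, -1.0, 0.0]]
False [ 0.50088991 -0.08990492  0.06      ] [ 0.50136885 -0.09000714  0.06039071] [0.11024695 0.08107951 0.0055378 ] 11.875
```

View pics/s6.png

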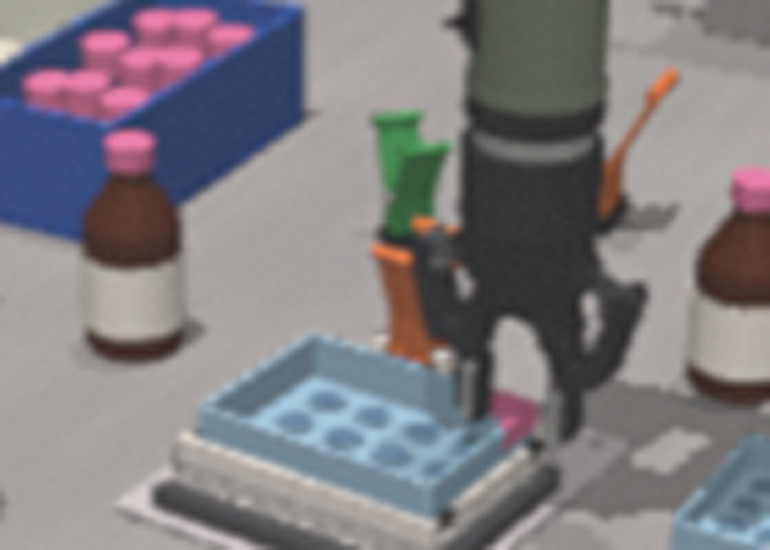

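View pics/w6.png

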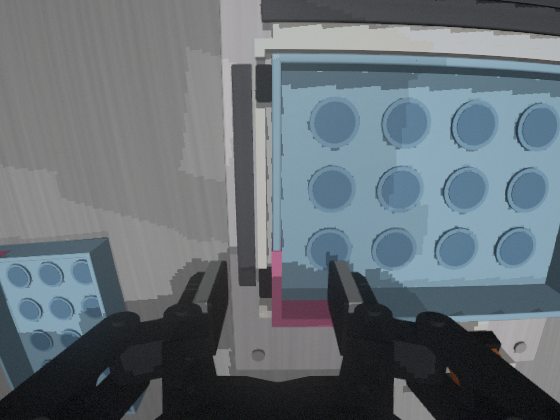

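Run:
```python
from peel import *
robot.command_gripper(0.0,80)
print(monitor.current_finger_gap(),monitor.current_position(),monitor.current_wrist_force(),monitor.current_clock())
im,q=snap("wrist","w7.png");np.save("w7.npy",np.array(q))
```

```text
0.0015757938123593905 [ 0.50104522 -0.0899516   0.0604554 ] [-1.16308654  0.39941401  4.57009911] 12.45
```

View pics/w7.png

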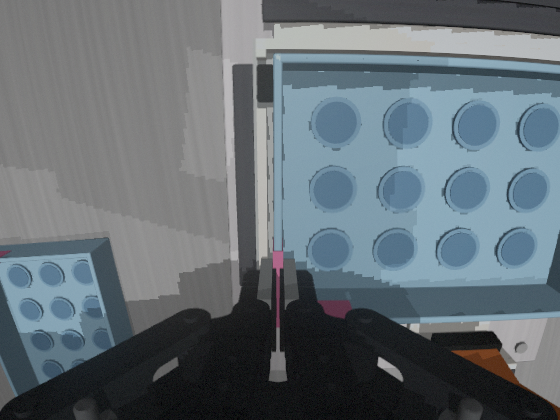

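```bash
cat >> peel.py <<'E'
piv=T0+Rs@np.array([.075,.055,.012])
k=Rs@(np.array([-.055,.075,0])/np.hypot(.055,.075))
def pose(phi,dz=0):
    R=Rn.from_rotvec(k*phi).as_matrix()
    return piv+R@(T0+Rs@G-piv)+[0,0,dz], Rn.from_matrix(R@Rt0).as_rotvec()
E
python3 - <<'E'
from peel import *
for ph in (.04,.08,.12,.16):
    p,o=pose(ph); robot.line_to(p,.04,ori=o); print(ph,monitor.current_position()-p,monitor.current_wrist_force().round(2),monitor.current_ft_torque().round(2),monitor.current_finger_gap())
robot.wait(.2)
print(monitor.current_clock())
snap("side","s8.png",(230,130,370,230),5.5)
im,q=snap("wrist","w8.png");np.save("w8.npy",np.array(q))
E
```

```text
0.04 [ 4.08830557e-04 -5.54779389e-05  1.41859009e-05] [-0.28 -1.09  1.18] [-0.05 -0.04 -0.04] 0.0016075966791368576
0.08 [-0.00143842  0.00026339 -0.00029992] [-3.56 -0.14  3.01] [ 0.15  0.6  -0.03] 0.0013694189761371109
0.12 [-1.29726070e-03  7.76617798e-05 -5.08067320e-04] [-4.36 -1.57  0.44] [-0.05  0.62  0.01] 0.0014728784388579853
0.16 [-9.37607466e-04  7.87994660e-05 -3.90725784e-04] [-3.44 -0.68  0.51] [-0.08  0.67 -0.06] 0.0011127775086287016
14.0
```

View pics/s8.png

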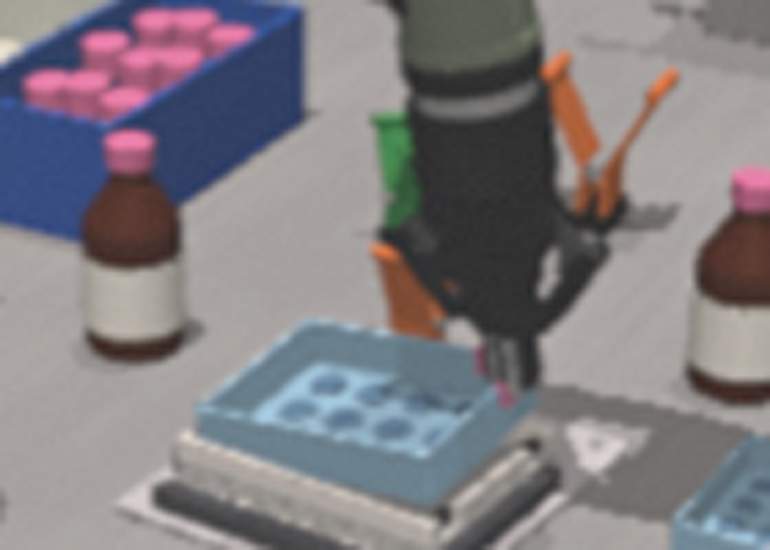

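View pics/w8.png

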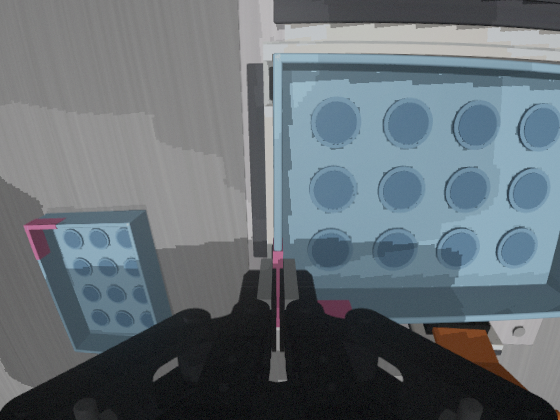

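```bash
cat >> peel.py <<'E'
def corners(pos,ori):
    R=Rn.from_rotvec(ori).as_matrix()@np.array([[1,0,0],[0,0,1],[0,-1,0]],float).T
    f=lambda X:pos+R@(np.array(X)-G)
    return dict(pink=f((-.0733,-.0533,.03)),opp=f((.0733,.0533,.03)),o=f((0,0,0)),tilt=np.arccos(R[2,2]))
E
python3 - <<'E'
from peel import *
P=np.load("w7.npy");print(corners(P[0],P[1]))
P=np.load("w8.npy");c=corners(P[0],P[1]);print(c)
a=cv2.imread("pics/side0.png")
print(proj("side",[c["opp"],c["pink"]]).round(1).tolist(), [( (u/5.5)+230-.5,(v/5.5)+130-.5) for u,v in[(200,410)]])
E
```

```text
{'pink': array([ 0.49949942, -0.10517368,  0.05445633]), 'opp': array([ 0.65613953, -0.01396517,  0.0545335 ]), 'o': array([ 0.57783632, -0.05957298,  0.02449492]), 'tilt': np.float64(0.0005738373667846577)}
{'pink': array([ 0.50295659, -0.10251013,  0.08270775]), 'opp': array([ 0.6575742 , -0.0124952 ,  0.05362462]), 'o': array([ 0.57609854, -0.0599125 ,  0.03855487]), 'tilt': np.float64(0.16114715472722013)}
[[265.3, 204.2], [325.3, 195.3]] [(265.8636363636364, 204.04545454545456)]
```

Run:
```python
from peel import *
for ph,dz in ((.2,0),(.25,0),(.25,.02),(.25,.05)):
    p,o=pose(ph,dz); robot.line_to(p,.05,ori=o); print(ph,monitor.current_wrist_force().round(2),monitor.current_ft_torque().round(2),monitor.current_finger_gap())
p,o=pose(0,.13); robot.line_to(p,.1,ori=o)
robot.wait(.2)
q=(monitor.current_position(),monitor.current_orientation());print(corners(*q),monitor.current_clock(),monitor.current_wrist_force())
snap("side","s9.png",(220,100,380,230),5)
im,q=snap("wrist","w9.png");np.save("w9.npy",np.array(q))
```

```text
0.2 [-2.32 -0.83  0.78] [-0.12  0.44  0.03] 0.0014091571687134337
0.25 [-2.51 -1.3   1.4 ] [-0.05  0.38 -0.03] 0.0012280173078719988
0.25 [ 0.41  0.38 -0.89] [ 0.07 -0.08 -0.02] 0.0010841024802656573
0.25 [ 0.34  0.03 -1.5 ] [ 0.07 -0.05 -0.01] 0.001261982159972726
{'pink': array([ 0.49964144, -0.10467358,  0.18299035]), 'opp': array([ 0.65619912, -0.01332416,  0.18267676]), 'o': array([ 0.57785763, -0.05899449,  0.15283362]), 'tilt': np.float64(0.0020933432104750234)} 16.7583 [-0.16567986 -0.07137938 -0.39998627]
```

View pics/s9.png

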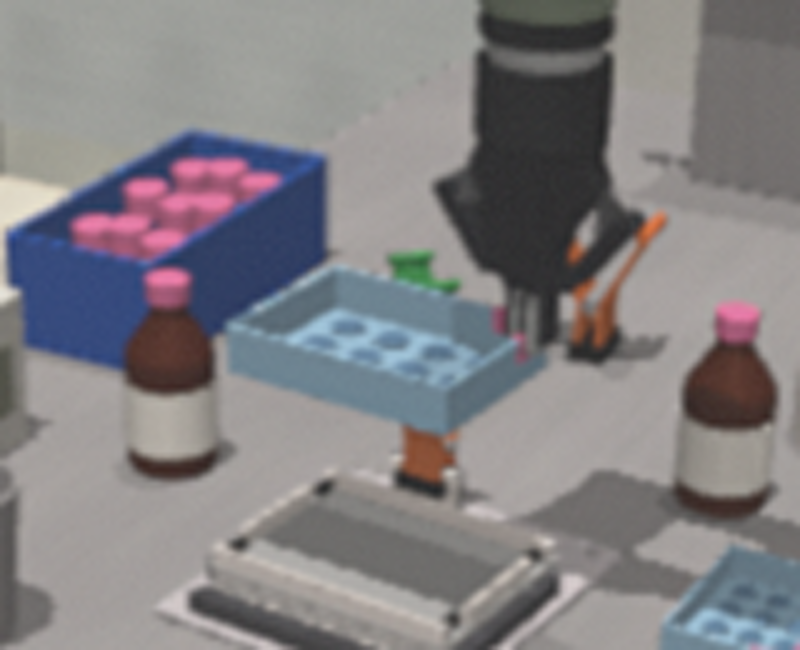

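View pics/w9.png

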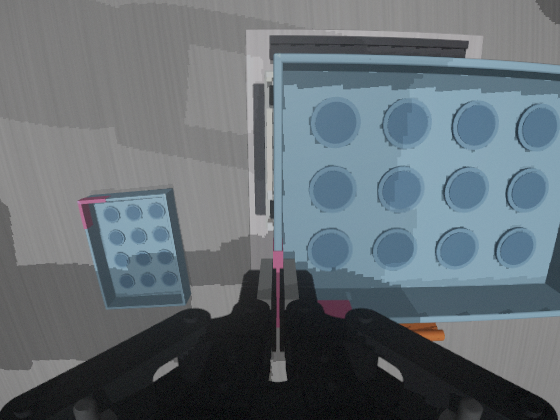

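Run:
```python
from peel import *
p=np.array([.5103,.2916,.174])+Rs@G
robot.line_to(p,.15,ori=Rn.from_matrix(Rt0).as_rotvec())
robot.wait(.5)
q=(monitor.current_position(),monitor.current_orientation());print(corners(*q),monitor.current_clock(),monitor.current_finger_gap(),monitor.current_wrist_force())
snap("side","s10.png"); snap("top","t10.png")
```

```text
{'pink': array([0.43199943, 0.2459661 , 0.20403105]), 'opp': array([0.58863908, 0.33717543, 0.2040422 ]), 'o': array([0.51032086, 0.29157168, 0.17403662]), 'tilt': np.float64(6.1508397974509e-05)} 19.8917 0.0014368479556340456 [ 0.542499   -0.76302021 -0.4321861 ]
```

View pics/s10.png

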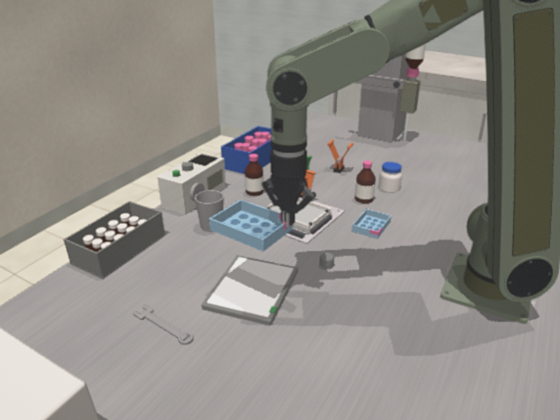

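View pics/t10.png

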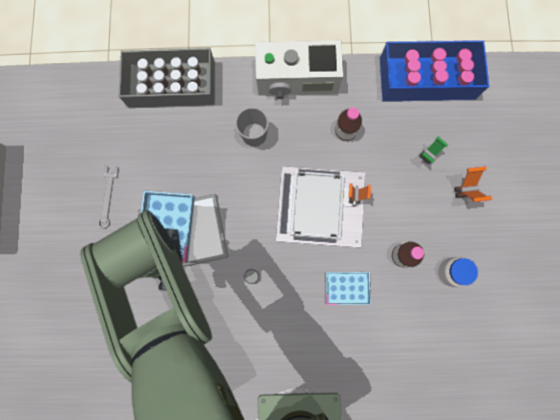

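Run:
```python
from peel import *
print(proj("top",[[.5103,.2916,.19],[.5886,.3372,.204]]))
from cell import close_job
print(close_job(),monitor.current_clock())
```

```text
[[164.70083331 225.31500178]
 [143.27538819 190.03560403]]
the job is handed in; nothing more can be done
the job is handed in; nothing more can be done
```

I clipped the stack, peeled the tray off pink corner first, and handed the job in at about 20 s, with the tray held over the light panel. `close_job` reports no verdict.

- **Clip:** I used the smaller orange clip, at top-view pixel (425,191). It hung rolled about 0.14 rad in the fingers, so I tilted the gripper to correct that and lowered it over the ear and lug with no contact force felt. After release, the wrist picture showed both jaw pads against the pair and the pivot where the model puts it, about 55 mm up.
- **Peel:** I pinched the pink end of the -x wall at 80 N. The pink corner reached 83 mm while the opposite corner stayed at about 54 mm; the side view agreed to within about 1 pixel. I then lifted the tray clear, and the force at the wrist dropped to about the tray's own weight.
- **End state:** Assuming the tray has not slipped in the fingers, which the pictures showed no sign of:
  - It is level, with its underside 174 mm up.
  - It is centred on the panel to within about 1 mm.
  - In the last top picture the tray corner lies where predicted. The clip is on, the stack is on its stand, and the bottles, jar, beaker, plug and wrench are where they started.
- **Not checked or off:**
  - I judged the clip's contact forces and jaw angle from the pictures only.
  - The finger gap read about 1.4 mm on a 3.4 mm wall, although the pictures and the successful lift show a firm hold.

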